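# Rack the canisters by height in the hob tray

### The job

Put the four loose stainless canisters from the front of the tray back into the row of four empty round slots, one standing upright in each slot, in order of height: the shortest at the end by the glass bowl, rising to the tallest at the end by the wooden spoon. Set each one down rather than dropping it, keep them upright, and leave the bowl and the spoon where they are.

Things in the scene. Friction and masses are not known exactly. Their poses are not given: they have to be found in the camera images.
- can_yellow_mid (a point): Centre (half-way up, on the axis) of the shortest loose canister: upright round stainless canister, 50 mm tall in all, body 56 mm diameter, with a fitted lid (fixed on; 58 mm diameter, the top 14 mm) that carries a yellow disc 42 mm across. z axis up; it stands 25 mm below this point. About 200 g, mass varies.
- can_red_mid (a point): Centre (half-way up, on the axis) of the second shortest loose canister: upright round stainless canister, 62 mm tall in all, body 56 mm diameter, with a fitted lid (fixed on; 58 mm diameter, the top 14 mm) that carries a red disc 42 mm across. z axis up; it stands 31 mm below this point. About 219 g, mass varies.
- can_green_mid (a point): Centre (half-way up, on the axis) of the second tallest loose canister: upright round stainless canister, 74 mm tall in all, body 56 mm diameter, with a fitted lid (fixed on; 58 mm diameter, the top 14 mm) that carries a green disc 42 mm across. z axis up; it stands 37 mm below this point. About 238 g, mass varies.
- can_black_mid (a point): Centre (half-way up, on the axis) of the tallest loose canister: upright round stainless canister, 86 mm tall in all, body 56 mm diameter, with a fitted lid (fixed on; 58 mm diameter, the top 14 mm) that carries a black disc 42 mm across. z axis up; it stands 43 mm below this point. About 258 g, mass varies.
- slot_a: One of the four empty round slots, a fixed dark steel collar on the steel rack: inner diameter 72 mm, outer 80 mm, 9 mm high. Origin: centre of the slot's floor, on which a canister stands (14 mm above the work surface; the tray floor is at 10 mm). The four stand in one straight row at 84 mm pitch; their names follow no order along the row. A second row of three slots, 110 mm farther back, is already filled with flat steel tins (40 mm tall).
- slot_b: One of the four empty round slots, a fixed dark steel collar on the steel rack: inner diameter 72 mm, outer 80 mm, 9 mm high. Origin: centre of the slot's floor, on which a canister stands (14 mm above the work surface; the tray floor is at 10 mm). The four stand in one straight row at 84 mm pitch; their names follow no order along the row. A second row of three slots, 110 mm farther back, is already filled with flat steel tins (40 mm tall).
- slot_c: One of the four empty round slots, a fixed dark steel collar on the steel rack: inner diameter 72 mm, outer 80 mm, 9 mm high. Origin: centre of the slot's floor, on which a canister stands (14 mm above the work surface; the tray floor is at 10 mm). The four stand in one straight row at 84 mm pitch; their names follow no order along the row. A second row of three slots, 110 mm farther back, is already filled with flat steel tins (40 mm tall).
- slot_d: One of the four empty round slots, a fixed dark steel collar on the steel rack: inner diameter 72 mm, outer 80 mm, 9 mm high. Origin: centre of the slot's floor, on which a canister stands (14 mm above the work surface; the tray floor is at 10 mm). The four stand in one straight row at 84 mm pitch; their names follow no order along the row. A second row of three slots, 110 mm farther back, is already filled with flat steel tins (40 mm tall).
- bowl: Small clear glass bowl, 90 mm across the rim, 38 mm tall, standing on the tray beside one end of the slot row (either end). Origin: centre of its underside. Loose; a landmark, to be left alone.
- spoon: Wooden spoon, 220 mm long, 46 mm wide at the spoon's bowl, 11 mm thick, lying on the tray beside the other end of the slot row, roughly square to the row. Origin: its middle, at its underside; x axis along it towards the spoon's bowl. Loose; a landmark, to be left alone.
Things that resemble listed ones, but are neither listed nor needed, are in the scene too. What is shaped like the part that bears can_yellow_mid but pink or purple is not meant.

How it is judged:
At the end, for the whole second after the job is handed in: Each canister stands upright (within 6 degrees) and at rest on the floor of its own slot, within 10 mm of its centre; along the row they rise yellow, red, green, black, the shortest in the end slot beside the glass bowl and the tallest in the end slot beside the wooden spoon ((horizontal distance between can_yellow_mid and slot_a below 0.01 m or horizontal distance between can_yellow_mid and slot_b below 0.01 m or horizontal distance between can_yellow_mid and slot_c below 0.01 m or horizontal distance between can_yellow_mid and slot_d below 0.01 m) and height (world z) of can_yellow_mid below 0.043 m and angle between each of can_yellow_mid, can_red_mid, can_green_mid, can_black_mid's own z axis and vertical below 0.1 rad and linear speed of each of can_yellow, can_red, can_green, can_black below 0.02 m/s and (horizontal distance between can_red_mid and slot_a below 0.01 m or horizontal distance between can_red_mid and slot_b below 0.01 m or horizontal distance between can_red_mid and slot_c below 0.01 m or horizontal distance between can_red_mid and slot_d below 0.01 m) and height (world z) of can_red_mid below 0.049 m and (horizontal distance between can_green_mid and slot_a below 0.01 m or horizontal distance between can_green_mid and slot_b below 0.01 m or horizontal distance between can_green_mid and slot_c below 0.01 m or horizontal distance between can_green_mid and slot_d below 0.01 m) and height (world z) of can_green_mid below 0.055 m and (horizontal distance between can_black_mid and slot_a below 0.01 m or horizontal distance between can_black_mid and slot_b below 0.01 m or horizontal distance between can_black_mid and slot_c below 0.01 m or horizontal distance between can_black_mid and slot_d below 0.01 m) and height (world z) of can_black_mid below 0.061 m and horizontal distance between can_yellow_mid and can_red_mid below 0.125 m and horizontal distance between can_red_mid and can_green_mid below 0.125 m and horizontal distance between can_green_mid and can_black_mid below 0.125 m and horizontal distance between can_yellow_mid and bowl below 0.17 m and horizontal distance between can_black_mid and spoon below 0.17 m); the robot touches nothing.
It fails at once if the glass bowl or the wooden spoon is pushed more than 20 mm from its place (distance of any of bowl, spoon from where it was at the start of the episode above 0.02 m).
It fails at once if a canister is tipped over (leans more than about 35 degrees) (angle between any of can_yellow_mid, can_red_mid, can_green_mid, can_black_mid's own z axis and vertical above 0.6 rad).
It fails at once if a canister is dropped or thrown (moves faster than 0.7 m/s while out of the fingers, a fall of about 25 mm) ((linear speed of can_yellow above 0.7 m/s and contact force between can_yellow and the fingers below 0.05 N) or (linear speed of can_red above 0.7 m/s and contact force between can_red and the fingers below 0.05 N) or (linear speed of can_green above 0.7 m/s and contact force between can_green and the fingers below 0.05 N) or (linear speed of can_black above 0.7 m/s and contact force between can_black and the fingers below 0.05 N)).
It also fails if it takes over 104 s, if anything falls off the work surface, if the arm or the gripper's body presses on something with over 40 N, if the wrist force passes 120 N, or if a joint passes its speed limit or range.

### The arm

A 6-joint arm with a two-finger parallel gripper is mounted at the origin on the work surface. World frame = base frame: x ahead of the robot, y to its left, z up, the work surface at z = 0. Lengths are in m, angles in rad, forces in N, time in s.
With the tool pointing down it reaches from about 0.3 to 0.825 m from the base axis. Payload 5.4 kg.
Tool frame: the origin (TCP) lies at the very end of the fingers, on their centre line; the grasp point (between the pads) lies 19 mm behind it; z points along the fingers, y is the line along which they close (so a half turn about z gives the same grasp; the last joint's range is limited). The gripper opens to 92 mm and grips with 3 to 60 N. Pads are 20 mm wide; open, the fingers measure 128 mm over their backs; the gripper's body (75 mm by 189 mm) begins 69 mm behind the grasp point.
Start: joints at [0.917, 0.158, 1.597, -0, 1.386, -0.21], TCP at [0.247, 0.519, 0.215] pointing down, gripper open.
Joint ranges: [-2.91, 2.91], [-0.94, 2.29], [0.18, 2.7], [-1.29, 4.43], [0.17, 2.64], [-3, 3]. Speed limits (rad/s): [2.57, 2.57, 3.14, 3.14, 3.14, 3.14].

### API

Orientations are given as a 3x3 rotation matrix whose columns are the frame's x, y, z axes.
In Python, from station import env, imaging gives the robot as it stands.
- The arm moves only by the shell command python3 -m creep 'ROWS' [FORCE]. ROWS is JSON, one flat list of numbers, 7 for each row, row after row: the turn, a rotation vector about the tool's x, y, z in units of 90 degrees (1.0 is 90 degrees), then the shift along the tool's x, y, z in units of 200 mm (1.0 is 200 mm), then the closure, from 0 (fully open) to 1 (shut). In form: [wx, wy, wz, x, y, z, fingers, wx, wy, wz, x, y, z, fingers, ...]. A call has 1 to 12 rows; each row shifts and turns the commanded pose from where the row before left it, along the tool's axes as they then stand; what a row does not reach is not made up. A row lasts 1/8 s, in which the tool goes at most 62.5 mm and 10.7 degrees, less where a joint would pass 70% of its speed; a pose out of reach is approached as far as the arm can. A call with a number of a shift or a turn outside -1 to 1 is refused whole. A call with a gripper value outside its range is refused whole. The fingers move at their own pace and stop on an object; FORCE is the grip in N (left out, the last holds). Time passes only in rows, so rows that do not move let the fingers close. It gives the time, the measured TCP pose, the force, the opening and the grip force at its end, in the units of the state.
- env.read_state(): the state, without advancing time (a new reading comes with each control period).
- imaging.snapshot(name): name is "scene" or "top" or "wrist"; returns a dict with "img" (480x640x3 uint8, blue, green, red), "fx", "fy", "cx", "cy" (pixels), "dist" ([k1, k2, p1, p2, k3] as OpenCV has them; the pictures are not rectified), "rvec" (rotation vector, rad) and "tvec" (3), from world to camera coordinates, as OpenCV has them. Camera axes: x right, y down, z forward; pixel columns grow to the right and rows downward; lengths in m; the calibration is good to about 2 mm. A picture is of the moment at which its call begins. There is no depth.
- env.job_done(): hands the job in; it is judged then, once.
The state is a dict: "time_s": time; "qpos": joint angles; "qvel": joint speeds; "joint_torque": joint torques, N m; "tcp_pos": TCP position; "ee_rot": TCP orientation; "contact_force": force on the tool from outside, world axes, zero at the start; "ft_torque": the same for the moment, N m; "gripper_width": opening from 0.0 (shut) to 1.0 (fully open); "finger_force": force on a finger pad.
Only numpy, scipy, OpenCV 4.12 (cv2) and the standard library are available. Lean on these libraries where they do the work, as an engineer would, in place of code of your own. Each camera call takes 0.05 s, during which the arm holds its last target. There are 200 camera calls.

## Working session

There is one attempt and no reset: what is moved stays moved. The work goes in short steps, Python scripts to look and compute and a shell command to move; the robot and the scene stay as the last step left them, time stands still between calls to the robot, and variables do not carry over. Pictures are saved under pics/ and viewed, at most 14 in all, crops included, and the job is handed in when it is done.

```bash
ls; mkdir -p pics; python3 - <<'E'
from station import env, imaging
import cv2, numpy as np
s=env.read_state(); print({k:np.round(v,3).tolist() for k,v in s.items()})
for n in("top","scene"):
    d=imaging.snapshot(n); cv2.imwrite(f"pics/{n}0.png",d["img"]); print(n,{k:np.round(v,4).tolist() for k,v in d.items() if k!="img"})
E
```

```text
pics
{'time_s': 0.0, 'qpos': [0.917, 0.159, 1.598, 0.0, 1.386, -0.21], 'qvel': [0.001, -0.0, -0.0, 0.001, -0.001, 0.001], 'joint_torque': [0.0, -38.557, -32.211, 0.07, 0.038, -0.0], 'tcp_pos': [0.247, 0.519, 0.214], 'ee_rot': [[-0.903, 0.429, -0.001], [0.429, 0.903, -0.001], [0.0, -0.002, -1.0]], 'contact_force': [-0.413, 0.613, 0.052], 'ft_torque': [0.011, 0.001, 0.023], 'finger_force': 0.0, 'gripper_width': 0.999}
top {'fx': 576.8571, 'fy': 576.8571, 'cx': 323.4858, 'cy': 239.6045, 'dist': [-0.0166, 0.0, 0.0, 0.0, 0.0], 'rvec': [2.1391, -2.0971, 0.1753], 'tvec': [-0.0647, 0.5121, 1.402]}
scene {'fx': 619.4103, 'fy': 619.4103, 'cx': 307.6047, 'cy': 236.9553, 'dist': [-0.2216, 0.0, 0.0, 0.0, 0.0], 'rvec': [1.4491, 1.8814, -0.945], 'tvec': [0.1738, -0.2301, 1.7802]}
```

View pics/top0.png

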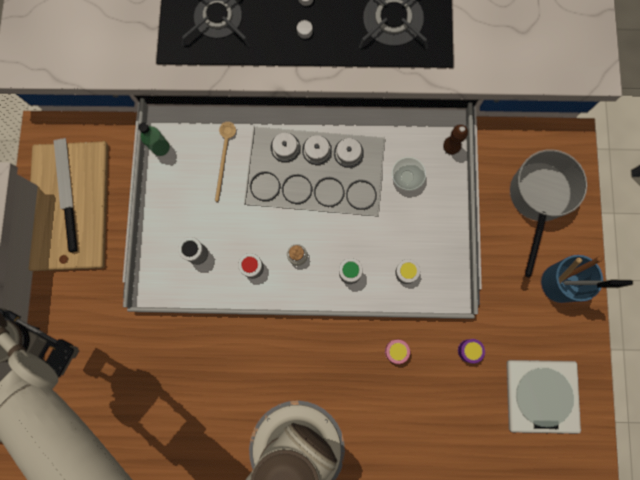

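View pics/scene0.png

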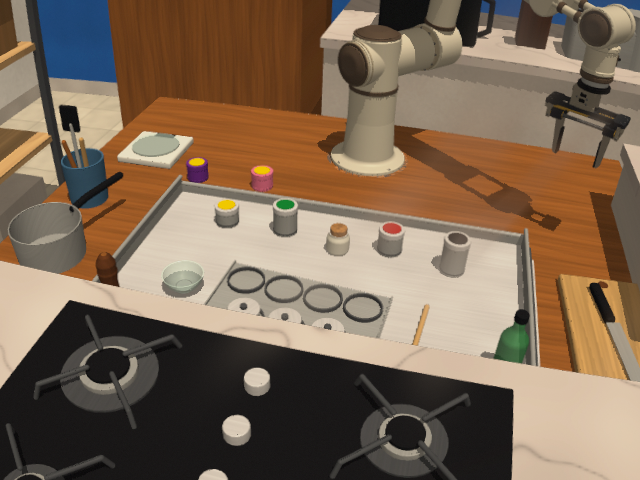

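Top view: discs are black (191,248), red (251,265), green (350,270) and yellow (408,271). A spice jar stands at (297,254) and the slots are at (265,186), (297,189), (329,192) and (362,194). The bowl (409,177) is at the right end and the spoon (226,150) at the left, so yellow goes to the right slot and black to the left.

```bash
cat > h.py <<'E'
from station import env, imaging
import cv2, numpy as np
HT=dict(yellow=.05,red=.062,green=.074,black=.086)
def ray(d,uv,z):
    K=np.array([[d["fx"],0,d["cx"]],[0,d["fy"],d["cy"]],[0,0,1]]); R=cv2.Rodrigues(np.array(d["rvec"],float))[0]
    p=cv2.undistortPoints(np.array(uv,float).reshape(-1,1,2),K,np.array(d["dist"],float)).reshape(-1,2)
    v=np.c_[p,np.ones(len(p))]@R; c=-R.T@np.array(d["tvec"],float)
    return c+v*((z-c[2])/v[:,2])[:,None]
def proj(d,P):
    K=np.array([[d["fx"],0,d["cx"]],[0,d["fy"],d["cy"]],[0,0,1]])
    return cv2.projectPoints(np.array(P,float).reshape(-1,1,3),np.array(d["rvec"],float),np.array(d["tvec"],float),K,np.array(d["dist"],float))[0].reshape(-1,2)
def mask(img,c):
    h=cv2.cvtColor(img,cv2.COLOR_BGR2HSV); H,S,V=[h[...,i].astype(int) for i in range(3)]
    return {'yellow':(abs(H-27)<8)&(S>140)&(V>90),'red':((H<8)|(H>172))&(S>150)&(V>80),
            'green':(abs(H-70)<15)&(S>130)&(V>50),'black':V<60,'ring':V<110}[c]
def blob(m,near,r):
    """contour of the largest blob near a pixel"""
    w=np.zeros(m.shape,np.uint8); cv2.circle(w,tuple(int(round(x)) for x in near),int(r),1,-1)
    cs=cv2.findContours((m&(w>0)).astype(np.uint8),cv2.RETR_EXTERNAL,cv2.CHAIN_APPROX_NONE)[0]
    return max(cs,key=cv2.contourArea)
def centre(c):
    m=cv2.moments(c); return m["m10"]/m["m00"],m["m01"]/m["m00"]
E
python3 - <<'E'
from h import *
d=imaging.snapshot("top"); s=imaging.snapshot("scene")
for c,n,n2 in(("yellow",(408,271),(227,206)),("red",(251,265),(391,230)),("green",(350,270),(285,205)),("black",(191,248),(456,240))):
    out=[]
    for D,q,r in((d,n,14),(s,n2,16)):
        b=blob(mask(D["img"],c),q,r); out+=[np.round(ray(D,centre(b),HT[c]+.01)[0,:2],4).tolist(),cv2.contourArea(b)]
    print(c,out)
P=[]
for q in((265,186),(297,189),(329,192),(362,194)):
    m=mask(d["img"],'ring'); b=blob(m,q,20); e=cv2.fitEllipse(cv2.convexHull(b)); p=ray(d,e[0],.023)[0]; P.append(p); print(q,np.round(e[0],1),np.round(e[1],1),np.round(p,4))
P=np.array(P); print(np.linalg.norm(np.diff(P,axis=0),axis=1))
print("bowl",ray(d,(409,177),.03),"spoon",ray(d,[(228,130),(219,200)],.015),"jar",ray(d,(297,254),.06))
E
```

```text
yellow [[0.4381, -0.2643], 163.0, [0.4369, -0.2687], 110.0]
red [[0.4439, 0.1259], 158.0, [0.4443, 0.1225], 115.5]
green [[0.4342, -0.1218], 149.0, [0.4337, -0.1254], 103.0]Traceback (most recent call last):
  File "<stdin>", line 6, in <module>
  File "h.py", line 20, in blob
    return max(cs,key=cv2.contourArea)
ValueError: max() iterable argument is empty
```

```bash
python3 - <<'E'
from h import *
d=imaging.snapshot("top")
b=blob(mask(d["img"],'black'),(191,248),12); print(centre(b),cv2.contourArea(b),ray(d,centre(b),.096)[0])
P=[]
for q in((265,186),(297,189),(329,192),(362,194)):
    b=blob(mask(d["img"],'ring'),q,19); e=cv2.fitEllipse(cv2.convexHull(b)); p=ray(d,e[0],.023)[0]; P.append(p); print(q,np.round(e[0],1),np.round(e[1],1),np.round(p,4))
P=np.array(P); print(np.linalg.norm(np.diff(P,axis=0),axis=1))
print("bowl",ray(d,(409,177),.03),"spoon",ray(d,[(228,130),(219,200)],.015),"jar",ray(d,(297,254),.06))
t=env.read_state(); print(t["time_s"])
w=imaging.snapshot("wrist"); R=cv2.Rodrigues(np.array(w["rvec"]))[0]; c=-R.T@np.array(w["tvec"])
print("wristcam in tool",(c-t["tcp_pos"])@np.array(t["ee_rot"]), (R@np.array(t["ee_rot"])).round(2), w["fx"])
E
```

```text
(189.20412595005428, 248.21715526601517) 153.5 [0.47692078 0.26998418 0.096     ]
(265, 186) [266.4 186.3] [30.2 34.5] [0.6558 0.0975 0.023 ]
(297, 189) [295.5 189. ] [30. 34.] [0.6499 0.0215 0.023 ]
(329, 192) [328.8 191.9] [30.3 31.1] [ 0.6435 -0.0653  0.023 ]
(362, 194) [361.  194.7] [30.3 31.3] [ 0.6375 -0.1487  0.023 ]
[0.07620848 0.08702474 0.0835946 ]
bowl [[ 0.68503441 -0.27194987  0.03      ]] spoon [[0.81180944 0.20720625 0.015     ]
 [0.61907194 0.22074833 0.015     ]] jar [[0.47334146 0.01001586 0.06      ]]
0.25
wristcam in tool [ 0.06988176 -0.00023488 -0.16999246] [[-0.    1.    0.  ]
 [-0.97 -0.   -0.25]
 [-0.25 -0.    0.97]] 420.35498486166057
```

```bash
cat >> h.py <<'E'
def to(x,y,z):
    """units of 200 mm along the tool axes to a world point; yaw error of tool y from the row normal"""
    s=env.read_state(); R=np.array(s["ee_rot"]); d=(np.array([x,y,z])-s["tcp_pos"])@R
    n=np.array([.9972,-.0743,0]); t=n@R
    print("units",np.round(d/.2,3),"turn z",round(float(np.arctan2(-t[0],t[1])/(np.pi/2)),4),"tilt x,y deg",np.round(np.degrees(R[:2,2]),2),"t",round(s["time_s"],2))
E
python3 -m creep '[0,0,0.0955,0,0,0,0, 0,0,0.0955,0,0,0,0, 0,0,0.0955,0,0,0,0, 0,0,0.0955,0,0,0,0, 0,0,0.0955,0,0,0,0, 0,0,0.0955,0,0,0,0, 0,0,0.0955,0,0,0,0, 0,0,0.0955,0,0,0,0]' 25
python3 -m creep '[0,0,0,-0.1445,0.155,0,0, 0,0,0,-0.1445,0.155,0,0, 0,0,0,-0.1445,0.155,0,0, 0,0,0,-0.1445,0.155,0,0, 0,0,0,-0.1445,0.155,0,0, 0,0,0,-0.1445,0.155,0,0, 0,0,0,-0.1445,0.155,0,0, 0,0,0,-0.1445,0.155,0,0, 0,0,0,0,0,0,0, 0,0,0,0,0,0,0]'
python3 - <<'E'
from h import *
to(.477,.270,.214)
w=imaging.snapshot("wrist"); cv2.imwrite("pics/w1.png",w["img"])
print(proj(w,[.477,.270,.096]))
E
```

```text
time_s: 1.3
tcp_pos: [0.2468, 0.5192, 0.2145]
ee_rot: [[0.078, 0.997, -0.0], [0.997, -0.078, -0.0], [-0.0, -0.0, -1.0]]
contact_force: [0.2, -0.6, -0.5]
gripper_width: 0.998
finger_force: 0.0
time_s: 2.55
tcp_pos: [0.4769, 0.271, 0.2144]
ee_rot: [[0.073, 0.997, -0.001], [0.997, -0.073, 0.0], [0.0, -0.001, -1.0]]
contact_force: [-0.1, -0.6, -0.1]
gripper_width: 1.0
finger_force: 0.0
units [-0.005  0.001  0.002] turn z 0.0008 tilt x,y deg [-0.04  0.02] t 2.55
[[317.89926775 234.96703477]]
```

View pics/w1.png

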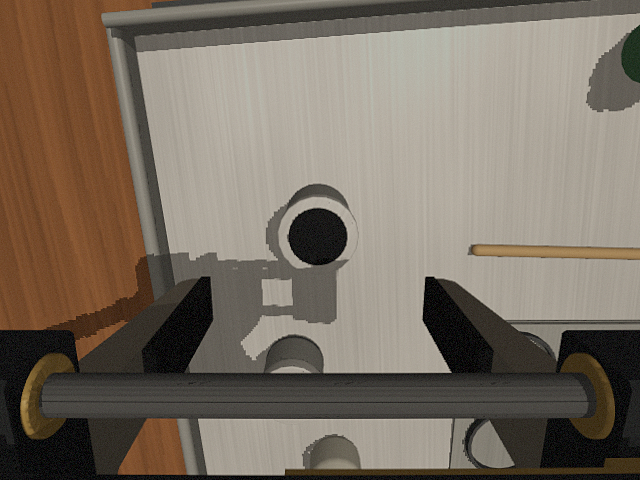

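The black disc is at (318,236), right where the top view put it. I'll check the slots from the wrist camera next.

```bash
python3 -c "
from h import *
w=imaging.snapshot('wrist'); b=blob(mask(w['img'],'black'),(318,236),35); print(centre(b),cv2.contourArea(b),ray(w,centre(b),.096))"
python3 -m creep '[0,0,0,-0.198,0.109,-0.048,0, 0,0,0,-0.198,0.109,-0.048,0, 0,0,0,-0.198,0.109,-0.048,0, 0,0,0,-0.198,0.109,-0.048,0, 0,0,0,-0.198,0.109,-0.048,0, 0,0,0,-0.198,0.109,-0.048,0, 0,0,0,-0.198,0.109,-0.048,0, 0,0,0,-0.198,0.109,-0.048,0, 0,0,0,-0.198,0.109,-0.048,0, 0,0,0,0,0,0,0, 0,0,0,0,0,0,0]'
python3 - <<'E'
from h import *
w=imaging.snapshot("wrist"); cv2.imwrite("pics/w2.png",w["img"])
print(proj(w,[[.6558,.0975,.023],[.65,.0215,.023],[.6435,-.0653,.023],[.6375,-.1487,.023]]).round(0).tolist())
E
```

```text
(317.7132352941176, 236.83850026497083) 2516.0 [[0.47654603 0.26897508 0.096     ]]
time_s: 4.03
tcp_pos: [0.6468, -0.0977, 0.3007]
ee_rot: [[0.072, 0.997, -0.001], [0.997, -0.072, 0.001], [0.001, -0.001, -1.0]]
contact_force: [-0.1, 0.0, -1.4]
gripper_width: 1.0
finger_force: 0.0
[[313.0, -3.0], [312.0, 81.0], [312.0, 169.0], [313.0, 245.0]]
```

View pics/w2.png

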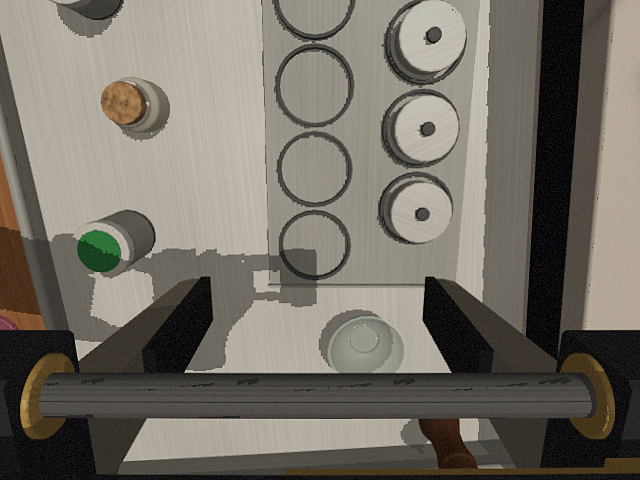

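Collars are at about (314,84.5), (314,168.5) and (314,244), with a fourth cut off at the top. The green disc is at (99,251) and the bowl at (366,345).

```bash
python3 - <<'E'
from h import *
w=imaging.snapshot("wrist")
P=ray(w,[(314,84.5),(314,168.5),(314,244)],.023)[:,:2]
print(P.round(4),np.linalg.norm(np.diff(P,axis=0),axis=1))
# floor centres with pitch 84 mm: combine with the end slot from the top view
k=np.array([1,2,3]); A=np.vstack([P,[[.6558,.0975]]]); kk=np.array([1,2,3,0])
u=np.array([np.polyfit(kk,A[:,0],1)[0],np.polyfit(kk,A[:,1],1)[0]]); u/=np.linalg.norm(u)
print("row dir",u); c=P.mean(0)
for i,n in enumerate(("black","green","red","yellow")): print(n,(c+u*.084*(i-2)).round(4))
b=blob(mask(w["img"],'green'),(99,251),30); print("green",ray(w,centre(b),.084))
to(.437,-.266,.2)
E
```

```text
[[ 0.6512  0.0186]
 [ 0.6451 -0.0649]
 [ 0.639  -0.147 ]] [0.08370702 0.08237352]
row dir [-0.06894698 -0.99762033]
black [0.6567 0.1032]
green [0.6509 0.0194]
red [ 0.6451 -0.0644]
yellow [ 0.6393 -0.1482]
green [[ 0.43400721 -0.12318667  0.084     ]]
units [-0.916 -0.985  0.504] turn z 0.0021 tilt x,y deg [-0.04  0.03] t 4.12
```

```bash
python3 -m creep '[0,0,0,-0.1525,-0.164,0.084,0, 0,0,0,-0.1525,-0.164,0.084,0, 0,0,0,-0.1525,-0.164,0.084,0, 0,0,0,-0.1525,-0.164,0.084,0, 0,0,0,-0.1525,-0.164,0.084,0, 0,0,0,-0.1525,-0.164,0.084,0, 0,0,0,0,0,0,0, 0,0,0,0,0,0,0]' >/dev/null
cat >> h.py <<'E'
def look(c,x,y):
    w=imaging.snapshot("wrist"); z=HT[c]+.01; b=blob(mask(w["img"],c),proj(w,[x,y,z])[0],70)
    p=ray(w,centre(b),z)[0]; print(c,p.round(4),cv2.contourArea(b),np.round(centre(b))); to(p[0],p[1],z-.026)
E
python3 -c "
from h import *
look('yellow',.437,-.266)"
```

```text
yellow [ 0.4373 -0.2659  0.06  ] 2212.5 [316. 226.]
units [ 0.003 -0.007  0.835] turn z 0.0019 tilt x,y deg [ 0.07 -0.03] t 5.17
```

```bash
python3 -m creep '[0,0,0,0.003,-0.007,0.16,0, 0,0,0,0,0,0.2,0, 0,0,0,0,0,0.2,0, 0,0,0,0,0,0.15,0, 0,0,0,0,0,0.085,0, 0,0,0,0,0,0.04,0, 0,0,0,0,0,0,0, 0,0,0,0,0,0,1, 0,0,0,0,0,0,1, 0,0,0,0,0,0,1, 0,0,0,0,0,0,1, 0,0,0,0,0,0,1]' 25; python3 -c "
from h import *
to(.6393,-.1482,.15)"
```

```text
time_s: 6.68
tcp_pos: [0.4364, -0.2669, 0.0336]
ee_rot: [[0.073, 0.997, 0.001], [0.997, -0.073, -0.001], [-0.001, 0.001, -1.0]]
contact_force: [0.6, 0.0, 1.2]
gripper_width: 0.621
finger_force: 25.0
units [ 0.666  0.969 -0.582] turn z 0.0007 tilt x,y deg [ 0.04 -0.03] t 6.67
```

```bash
python3 -m creep '[0,0,0,0,0,-0.05,1, 0,0,0,0,0,-0.15,1, 0,0,0,0,0,-0.2,1, 0,0,0,0,0,-0.15,1, 0,0,0,0,0,-0.03,1, 0,0,0,0.04,0.06,0,1, 0,0,0,0.1,0.145,0,1, 0,0,0,0.15,0.218,0,1, 0,0,0,0.15,0.218,0,1, 0,0,0,0.126,0.182,0,1, 0,0,0,0.07,0.102,0,1, 0,0,0,0.03,0.044,0,1]'
python3 -m creep '[0,0,0,0,0,0,1, 0,0,0,0,0,0,1]'; python3 -c "
from h import *
w=imaging.snapshot('wrist'); cv2.imwrite('pics/w3.png',w['img'])
to(.6393,-.1482,.039)"
```

```text
time_s: 8.18
tcp_pos: [0.6391, -0.1458, 0.1465]
ee_rot: [[0.071, 0.997, -0.004], [0.997, -0.071, 0.002], [0.001, -0.004, -1.0]]
contact_force: [-0.9, -0.4, -2.3]
gripper_width: 0.625
finger_force: 25.0
time_s: 8.43
tcp_pos: [0.6381, -0.1483, 0.1486]
ee_rot: [[0.074, 0.997, -0.001], [0.997, -0.074, 0.0], [0.0, -0.001, -1.0]]
contact_force: [-0.3, 0.2, -1.4]
gripper_width: 0.623
finger_force: 25.0
units [0.002 0.006 0.55 ] turn z 0.0002 tilt x,y deg [-0.05  0.01] t 8.47
```

View pics/w3.png

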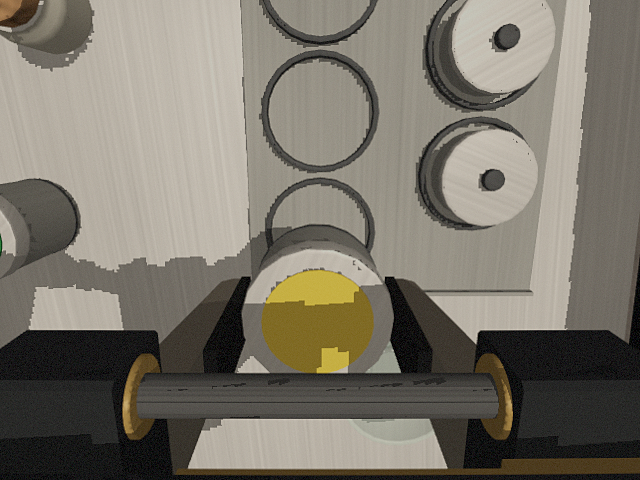

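Yellow is held upright. The red slot's collar is centred at (319.5,111), and the target collar behind the canister spans x 265–375 with its top edge at y≈179.

```bash
python3 -c "
from h import *
w=imaging.snapshot('wrist')
print(ray(w,[(319.5,111),(320,179)],.023)[:,:2], proj(w,[[.6451,-.0644,.023],[.6393+.04*.069,-.1482+.04*.9976,.023]]))
b=blob(mask(w['img'],'yellow'),(318,320),60);e=cv2.fitEllipse(b);print(e[0],ray(w,e[0],.1486+.026))"
python3 -m creep '[0,0,0,0.002,0.006,0.1,1, 0,0,0,0,0,0.15,1, 0,0,0,0,0,0.14,1, 0,0,0,0,0,0.08,1, 0,0,0,0,0,0.04,1, 0,0,0,0,0,0,1, 0,0,0,0,0,0,1]'; python3 -c "
from h import *
to(.6393,-.1482,.038)"
```

```text
[[ 0.64561728 -0.06554033]
 [ 0.6426313  -0.11114535]] [[318.61093426 109.30066578]
 [318.8891115  174.98158443]]
(317.0833435058594, 321.3173828125) [[ 0.63813409 -0.14735578  0.1746    ]]
time_s: 9.4
tcp_pos: [0.6412, -0.148, 0.0485]
ee_rot: [[0.073, 0.997, 0.002], [0.997, -0.073, -0.001], [-0.001, 0.002, -1.0]]
contact_force: [0.0, 0.6, -0.9]
gripper_width: 0.625
finger_force: 25.0
units [-0.001 -0.009  0.053] turn z 0.0008 tilt x,y deg [ 0.12 -0.05] t 9.4
```

```bash
python3 -m creep '[0,0,0,-0.004,-0.009,0.015,1, 0,0,0,0,0,0.015,1, 0,0,0,0,0,0.015,1, 0,0,0,0,0,0.007,1, 0,0,0,0,0,0,1, 0,0,0,0,0,0,1]'; python3 -c "
from h import *
to(.6393,-.149,.038)"
```

```text
time_s: 10.15
tcp_pos: [0.6384, -0.1483, 0.0376]
ee_rot: [[0.073, 0.997, -0.0], [0.997, -0.073, -0.0], [-0.0, -0.0, -1.0]]
contact_force: [-3.8, 1.5, 6.7]
gripper_width: 0.619
finger_force: 25.0
units [-0.003  0.005 -0.002] turn z 0.0009 tilt x,y deg [-0.02 -0.  ] t 10.15
```

```bash
python3 -m creep '[0,0,0,0,0,0,0.3, 0,0,0,0,0,0,0.2, 0,0,0,0,0,0,0.1, 0,0,0,0,0,-0.06,0.1, 0,0,0,0,0,-0.2,0, 0,0,0,0,0,-0.25,0, 0,0,0,0,0,-0.2,0, 0,0,0,0.1,-0.083,-0.1,0, 0,0,0,0.19,-0.157,0,0, 0,0,0,0.2,-0.166,0,0, 0,0,0,0.2,-0.166,0,0, 0,0,0,0.2,-0.166,0,0]' >/dev/null
python3 -m creep '[0,0,0,0.2,-0.166,0,0, 0,0,0,0.2,-0.166,0,0, 0,0,0,0,0,0,0, 0,0,0,0,0,0,0]' ; python3 -c "
from h import *
look('red',.4442,.1245)"
```

```text
time_s: 12.15
tcp_pos: [0.4445, 0.1243, 0.1996]
ee_rot: [[0.073, 0.997, 0.002], [0.997, -0.073, -0.0], [-0.0, 0.002, -1.0]]
contact_force: [0.5, 0.2, 0.2]
gripper_width: 1.002
finger_force: 0.0
red [0.4434 0.1245 0.072 ] 2388.5 [316. 230.]
units [ 0.002 -0.007  0.767] turn z 0.0003 tilt x,y deg [ 0.08 -0.02] t 12.2
```

```bash
python3 -m creep '[0,0,0,0.002,-0.004,0.13,0, 0,0,0,0,0,0.2,0, 0,0,0,0,0,0.2,0, 0,0,0,0,0,0.14,0, 0,0,0,0,0,0.07,0, 0,0,0,0,0,0.027,0, 0,0,0,0,0,0,0, 0,0,0,0,0,0,1, 0,0,0,0,0,0,1, 0,0,0,0,0,0,1, 0,0,0,0,0,0,1, 0,0,0,0,0,0,1]' 25; python3 -c "
from h import *
to(.6449,-.0652,.15)"
```

```text
time_s: 13.7
tcp_pos: [0.4434, 0.1251, 0.0457]
ee_rot: [[0.073, 0.997, 0.001], [0.997, -0.073, 0.0], [0.0, 0.001, -1.0]]
contact_force: [0.9, -0.5, 1.2]
gripper_width: 0.622
finger_force: 25.0
units [-0.875  1.075 -0.521] turn z 0.0008 tilt x,y deg [0.05 0.  ] t 13.7
```

```bash
python3 -m creep '[0,0,0,0,0,-0.05,1, 0,0,0,0,0,-0.15,1, 0,0,0,0,0,-0.18,1, 0,0,0,0,0,-0.11,1, 0,0,0,-0.03,0.037,-0.03,1, 0,0,0,-0.095,0.117,0,1, 0,0,0,-0.16,0.197,0,1, 0,0,0,-0.18,0.221,0,1, 0,0,0,-0.18,0.221,0,1, 0,0,0,-0.13,0.16,0,1, 0,0,0,-0.07,0.086,0,1, 0,0,0,-0.03,0.036,0,1]' >/dev/null
python3 -m creep '[0,0,0,0,0,0,1, 0,0,0,0,0,0,1]'; python3 -c "
from h import *
to(.6449,-.0652,.050)
w=imaging.snapshot('wrist'); cv2.imwrite('pics/w4.png',w['img'])"
```

```text
time_s: 15.45
tcp_pos: [0.6439, -0.0643, 0.149]
ee_rot: [[0.072, 0.997, -0.001], [0.997, -0.072, 0.001], [0.0, -0.001, -1.0]]
contact_force: [0.3, 0.1, -1.3]
gripper_width: 0.623
finger_force: 25.0
units [-0.004  0.006  0.495] turn z 0.0012 tilt x,y deg [-0.07  0.03] t 15.45
```

View pics/w4.png

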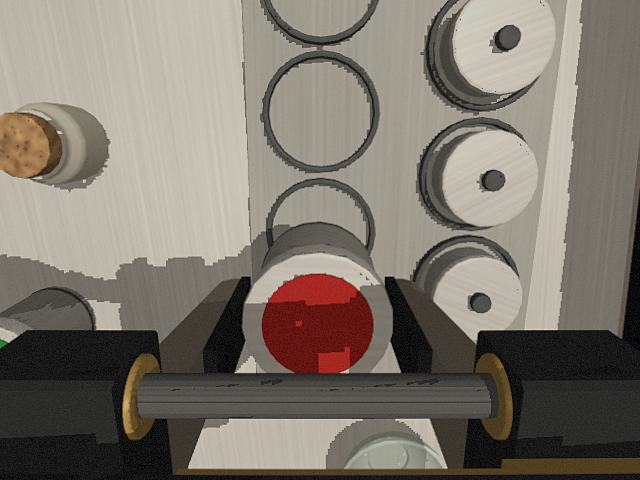

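Red is held upright above its slot, and the next collar (green) is centred at (320.5,112). Lowering.

```bash
python3 -c "
from h import *
w=imaging.snapshot('wrist')
print(ray(w,[(320.5,112)],.023)[:,:2])"
python3 -m creep '[0,0,0,-0.003,0.004,0.08,1, 0,0,0,0,0,0.13,1, 0,0,0,0,0,0.11,1, 0,0,0,0,0,0.07,1, 0,0,0,0,0,0.04,1, 0,0,0,0,0,0.02,1, 0,0,0,0,0,0.015,1, 0,0,0,0,0,0.015,1, 0,0,0,0,0,0.012,1, 0,0,0,0,0,0.005,1, 0,0,0,0,0,0,1, 0,0,0,0,0,0,1]'; python3 -c "
from h import *
to(.6449,-.0652,.05)"
```

```text
[[0.65191599 0.01807093]]
time_s: 17.05
tcp_pos: [0.6455, -0.0658, 0.0501]
ee_rot: [[0.073, 0.997, 0.0], [0.997, -0.073, -0.0], [-0.0, 0.0, -1.0]]
contact_force: [-0.3, 0.0, -2.6]
gripper_width: 0.628
finger_force: 25.0
units [ 0.003 -0.003  0.001] turn z 0.0008 tilt x,y deg [ 0.02 -0.01] t 17.05
```

```bash
python3 -m creep '[0,0,0,0,0,0.005,1, 0,0,0,0,0,0.004,1, 0,0,0,0,0,0,1, 0,0,0,0,0,0,1]'|egrep 'tcp|contact'
python3 -m creep '[0,0,0,0,0,0,0.3, 0,0,0,0,0,0,0.2, 0,0,0,0,0,0,0.1, 0,0,0,0,0,-0.06,0.1, 0,0,0,0,0,-0.2,0, 0,0,0,0,0,-0.25,0, 0,0,0,0,0,-0.18,0, 0,0,0,-0.03,-0.093,-0.07,0, 0,0,0,-0.06,-0.18,0,0, 0,0,0,-0.07,-0.19,0,0, 0,0,0,-0.07,-0.19,0,0, 0,0,0,-0.07,-0.19,0,0]' >/dev/null
python3 -m creep '[0,0,0,-0.065,-0.19,0,0, 0,0,0,0,0,0,0, 0,0,0,0,0,0,0]' ; python3 -c "
from h import *
look('green',.434,-.1235)"
```

```text
tcp_pos: [0.6457, -0.0659, 0.0497]
contact_force: [-3.4, 1.0, 6.4]
time_s: 19.42
tcp_pos: [0.4349, -0.1237, 0.2011]
ee_rot: [[0.073, 0.997, 0.002], [0.997, -0.073, -0.001], [-0.001, 0.002, -1.0]]
contact_force: [0.3, 1.4, -0.5]
gripper_width: 1.003
finger_force: 0.0
green [ 0.4338 -0.1232  0.084 ] 2520.5 [316. 233.]
units [ 0.002 -0.007  0.715] turn z 0.001 tilt x,y deg [ 0.08 -0.03] t 19.48
```

Red is down with 6.4 N of contact. Now green, to TCP z = 0.058.

```bash
python3 -m creep '[0,0,0,0.002,-0.004,0.12,0, 0,0,0,0,0,0.19,0, 0,0,0,0,0,0.19,0, 0,0,0,0,0,0.12,0, 0,0,0,0,0,0.07,0, 0,0,0,0,0,0.025,0, 0,0,0,0,0,0,0, 0,0,0,0,0,0,1, 0,0,0,0,0,0,1, 0,0,0,0,0,0,1, 0,0,0,0,0,0,1, 0,0,0,0,0,0,1]' 25; python3 -c "
from h import *
to(.6514,.0187,.17)"
```

```text
time_s: 20.98
tcp_pos: [0.4336, -0.1232, 0.0575]
ee_rot: [[0.073, 0.997, 0.001], [0.997, -0.073, -0.0], [-0.0, 0.001, -1.0]]
contact_force: [0.8, 0.3, 1.1]
gripper_width: 0.626
finger_force: 25.0
units [ 0.787  1.034 -0.562] turn z 0.0008 tilt x,y deg [ 0.04 -0.02] t 20.98
```

```bash
python3 -m creep '[0,0,0,0,0,-0.05,1, 0,0,0,0,0,-0.15,1, 0,0,0,0,0,-0.18,1, 0,0,0,0,0,-0.13,1, 0,0,0,0.03,0.039,-0.05,1, 0,0,0,0.085,0.112,0,1, 0,0,0,0.15,0.197,0,1, 0,0,0,0.155,0.204,0,1, 0,0,0,0.155,0.204,0,1, 0,0,0,0.115,0.15,0,1, 0,0,0,0.067,0.088,0,1, 0,0,0,0.03,0.04,0,1]' >/dev/null
python3 -m creep '[0,0,0,0,0,0,1, 0,0,0,0,0,0,1]'; python3 -c "
from h import *
to(.6514,.0187,.062)
w=imaging.snapshot('wrist'); cv2.imwrite('pics/w5.png',w['img'])"
```

```text
time_s: 22.72
tcp_pos: [0.6503, 0.0184, 0.1689]
ee_rot: [[0.074, 0.997, -0.001], [0.997, -0.074, -0.0], [-0.0, -0.001, -1.0]]
contact_force: [0.3, -0.1, -2.0]
gripper_width: 0.625
finger_force: 25.0
units [0.002 0.006 0.534] turn z 0.0005 tilt x,y deg [-0.06 -0.  ] t 22.73
```

View pics/w5.png

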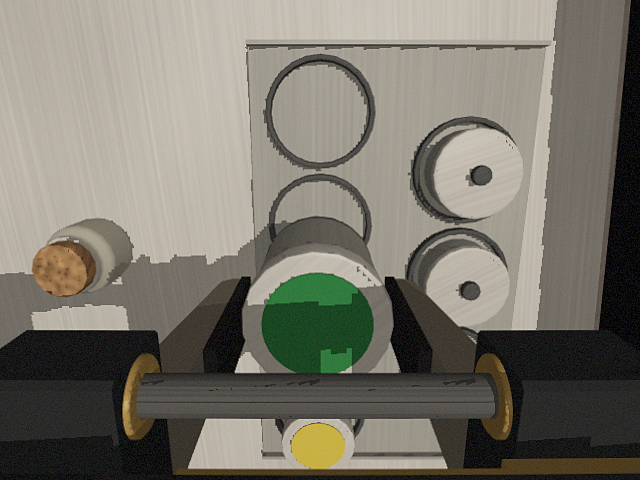

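Green is held. The last collar (black) is centred at (320.5,111.5), and yellow is visible standing at (318,445). Lowering green.

```bash
python3 -c "
from h import *
w=imaging.snapshot('wrist')
print(ray(w,[(320.5,111.5)],.023)[:,:2])"
python3 -m creep '[0,0,0,0.002,0.005,0.09,1, 0,0,0,0,0,0.14,1, 0,0,0,0,0,0.12,1, 0,0,0,0,0,0.075,1, 0,0,0,0,0,0.04,1, 0,0,0,0,0,0.02,1, 0,0,0,0,0,0.015,1, 0,0,0,0,0,0.015,1, 0,0,0,0,0,0.015,1, 0,0,0,0,0,0.008,1, 0,0,0,0,0,0,1, 0,0,0,0,0,0,1]'; python3 -c "
from h import *
to(.6514,.0187,.062)"
```

```text
[[0.65861961 0.10178556]]
time_s: 24.32
tcp_pos: [0.6521, 0.0191, 0.0616]
ee_rot: [[0.073, 0.997, 0.0], [0.997, -0.073, -0.0], [-0.0, 0.0, -1.0]]
contact_force: [-0.6, -0.8, -2.1]
gripper_width: 0.62
finger_force: 25.0
units [-0.002 -0.003 -0.002] turn z 0.0008 tilt x,y deg [ 0. -0.] t 24.32
```

```bash
python3 -m creep '[0,0,0,0,0,0.005,1, 0,0,0,0,0,0.004,1, 0,0,0,0,0,0,1, 0,0,0,0,0,0,1]'|egrep 'tcp|contact'
python3 -m creep '[0,0,0,0,0,0,0.3, 0,0,0,0,0,0,0.2, 0,0,0,0,0,0,0.1, 0,0,0,0,0,-0.06,0.1, 0,0,0,0,0,-0.2,0, 0,0,0,0,0,-0.25,0, 0,0,0,0,0,-0.18,0, 0,0,0,0.09,-0.073,-0.07,0, 0,0,0,0.18,-0.147,0,0, 0,0,0,0.19,-0.155,0,0, 0,0,0,0.19,-0.155,0,0, 0,0,0,0.19,-0.155,0,0]' >/dev/null
python3 -m creep '[0,0,0,0.19,-0.155,0,0, 0,0,0,0.153,-0.124,0,0, 0,0,0,0,0,0,0, 0,0,0,0,0,0,0]' ; python3 -c "
from h import *
look('black',.4768,.2692)"
```

```text
tcp_pos: [0.6523, 0.0191, 0.0614]
contact_force: [-3.6, 0.6, 6.8]
time_s: 26.82
tcp_pos: [0.4776, 0.2689, 0.2125]
ee_rot: [[0.073, 0.997, 0.001], [0.997, -0.073, -0.0], [-0.0, 0.001, -1.0]]
contact_force: [0.8, 0.1, -0.0]
gripper_width: 1.001
finger_force: 0.0
black [0.4766 0.2689 0.096 ] 2563.0 [316. 234.]
units [ 0.001 -0.006  0.711] turn z 0.0003 tilt x,y deg [ 0.05 -0.01] t 26.88
```

```bash
python3 -m creep '[0,0,0,0.001,-0.004,0.12,0, 0,0,0,0,0,0.19,0, 0,0,0,0,0,0.19,0, 0,0,0,0,0,0.12,0, 0,0,0,0,0,0.07,0, 0,0,0,0,0,0.021,0, 0,0,0,0,0,0,0, 0,0,0,0,0,0,1, 0,0,0,0,0,0,1, 0,0,0,0,0,0,1, 0,0,0,0,0,0,1, 0,0,0,0,0,0,1]' 25; python3 -c "
from h import *
to(.6578,.1023,.18)"
```

```text
time_s: 28.38
tcp_pos: [0.4765, 0.2696, 0.0699]
ee_rot: [[0.073, 0.997, 0.001], [0.997, -0.073, 0.0], [0.0, 0.001, -1.0]]
contact_force: [0.5, 0.6, 0.7]
gripper_width: 0.625
finger_force: 25.0
units [-0.768  0.965 -0.55 ] turn z 0.0009 tilt x,y deg [0.04 0.01] t 28.38
```

```bash
python3 -m creep '[0,0,0,0,0,-0.05,1, 0,0,0,0,0,-0.15,1, 0,0,0,0,0,-0.18,1, 0,0,0,0,0,-0.12,1, 0,0,0,-0.03,0.038,-0.05,1, 0,0,0,-0.085,0.107,0,1, 0,0,0,-0.15,0.188,0,1, 0,0,0,-0.15,0.188,0,1, 0,0,0,-0.15,0.188,0,1, 0,0,0,-0.11,0.138,0,1, 0,0,0,-0.065,0.082,0,1, 0,0,0,-0.03,0.038,0,1]' >/dev/null
python3 -m creep '[0,0,0,0,0,0,1, 0,0,0,0,0,0,1]'; python3 -c "
from h import *
to(.6578,.1023,.074)
w=imaging.snapshot('wrist'); cv2.imwrite('pics/w6.png',w['img'])"
```

```text
time_s: 30.12
tcp_pos: [0.6572, 0.1025, 0.1793]
ee_rot: [[0.072, 0.997, -0.001], [0.997, -0.072, 0.0], [0.0, -0.001, -1.0]]
contact_force: [0.1, -0.3, -2.7]
gripper_width: 0.625
finger_force: 25.0
units [-0.001  0.004  0.526] turn z 0.0013 tilt x,y deg [-0.06  0.02] t 30.12
```

View pics/w6.png

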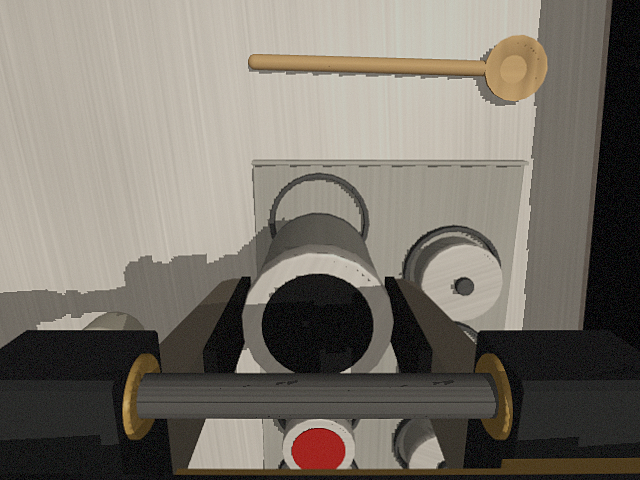

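Black is upright over the last collar, which spans x 270–368. Red stands at (318,450), and the spoon at y≈65 is undisturbed and clear. Lowering.

```bash
python3 -m creep '[0,0,0,-0.001,0.004,0.09,1, 0,0,0,0,0,0.135,1, 0,0,0,0,0,0.12,1, 0,0,0,0,0,0.075,1, 0,0,0,0,0,0.04,1, 0,0,0,0,0,0.02,1, 0,0,0,0,0,0.015,1, 0,0,0,0,0,0.015,1, 0,0,0,0,0,0.012,1, 0,0,0,0,0,0.006,1, 0,0,0,0,0,0,1, 0,0,0,0,0,0,1]' >/dev/null
python3 -m creep '[0,0,0,0,0,0.005,1, 0,0,0,0,0,0.003,1, 0,0,0,0,0,0,1, 0,0,0,0,0,0,1]'; python3 -c "
from h import *
to(.6578,.1023,.074)"
```

```text
time_s: 32.17
tcp_pos: [0.659, 0.1015, 0.0738]
ee_rot: [[0.073, 0.997, 0.001], [0.997, -0.073, -0.0], [-0.0, 0.001, -1.0]]
contact_force: [-2.5, -0.7, 4.7]
gripper_width: 0.624
finger_force: 25.0
units [ 0.004 -0.006 -0.001] turn z 0.0009 tilt x,y deg [ 0.04 -0.01] t 32.17
```

```bash
python3 -m creep '[0,0,0,0,0,0,0.3, 0,0,0,0,0,0,0.2, 0,0,0,0,0,0,0.1, 0,0,0,0,0,-0.06,0.1, 0,0,0,0,0,-0.2,0, 0,0,0,0,0,-0.25,0, 0,0,0,0,0,-0.25,0, 0,0,0,0.12,-0.12,-0.2,0, 0,0,0,0.18,-0.18,0,0, 0,0,0,0.18,-0.18,0,0, 0,0,0,0.18,-0.18,0,0, 0,0,0,0.18,-0.18,0,0]' >/dev/null
python3 -m creep '[0,0,0,0.18,-0.18,0,0, 0,0,0,0.18,-0.18,0,0, 0,0,0,0.1,-0.1,0,0, 0,0,0,0,0,0,0, 0,0,0,0,0,0,0]'; python3 - <<'E'
from h import *
d=imaging.snapshot("top"); cv2.imwrite("pics/top1.png",d["img"])
S=dict(black=(.6575,.1025),green=(.6515,.019),red=(.6453,-.065),yellow=(.639,-.1485))
for c,(x,y) in S.items():
    z=HT[c]+.014
    try:
        b=blob(mask(d["img"],c),proj(d,[x,y,z])[0],10); p=ray(d,centre(b),z)[0]; print(c,cv2.contourArea(b),p.round(4),"err mm",((p[:2]-[x,y])*1e3).round(1))
    except Exception as e: print(c,e)
E
```

```text
time_s: 34.3
tcp_pos: [0.419, 0.3793, 0.2649]
ee_rot: [[0.073, 0.997, 0.001], [0.997, -0.073, -0.0], [0.0, 0.001, -1.0]]
contact_force: [-0.5, -0.2, -0.5]
gripper_width: 1.0
finger_force: 0.0
black 144.0 [0.6589 0.1022 0.1   ] err mm [ 1.4 -0.3]
green 133.0 [0.6523 0.0202 0.088 ] err mm [0.8 1.2]
red 150.0 [ 0.6456 -0.0652  0.076 ] err mm [ 0.3 -0.2]
yellow 152.0 [ 0.6385 -0.1458  0.064 ] err mm [-0.5  2.7]
```

View pics/top1.png

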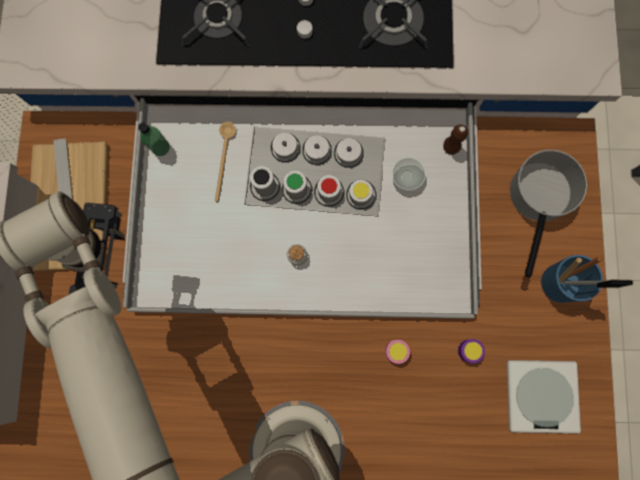

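All four stand in their collars in order: black (262,177), green (295,181), red (329,185) and yellow (361,190). Each is within 3 mm of its slot centre, the bowl and spoon have not moved, and the arm is clear.

```bash
python3 -c "
from station import env
print(env.job_done())"
```

```text
the job is handed in; nothing more can be done
None
```

I handed the job in at about 34 s: the final overhead picture shows all four canisters upright in their slots, yellow, red, green, black from bowl to spoon, each about 3 mm or less from its slot centre, with the bowl and spoon unmoved; no verdict came back.

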